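# Take up a cam clamp on a bearing

## Task

Two alike cam clamps stand on the bench; one has the plain ball bearing lying in it, the other a toothed gear. Turn the lever of the bearing's clamp clockwise (seen from above) until the cam has taken up the gap and the bearing has pushed the sprung vee jaw about half way back towards the block behind it, then let go and leave the lever there. Do not overrun so that the jaw is driven right back against its block, and leave the lever of the gear's clamp as it is.

Things in the scene. Friction and masses are not known exactly. Their poses are not given: they have to be found in the camera images.
- handle (a point): Top centre, 117 mm above the bench, of the black post (20 mm diameter, free for 64 mm above the lever bar; fixed, does not spin) on the cam lever of the bearing's clamp. Site x points level from the pivot out along the lever; post axis 90 mm from the vertical pivot axis. Lever starts pointing roughly away from the bearing, turns past the robot's side, stays where left; 3 to 8 N at the post.
- vee (a joint): Travel in m of the aluminium vee jaw of the bearing's clamp: 0 = sprung fully forward, 18 mm gap to the grey block behind; 0.018 = against that block. Spring 3 N at 0, 19 N at 0.018. It moves only once the cam has taken up the gap at the bearing (4 to 15 mm, differs each time: contact with the lever 47 to 97 degrees past straight away from the bearing), then about 1 mm per 4 to 6 degrees of lever.
- bearing: Plain ball bearing, 62 mm diameter, 16 mm high, loose, flat on the clamp's base plate (208 x 84 x 12 mm, fixed) between vee jaw and cam. Origin at the centre of its underside. The cam is a dark steel disc, 56 mm diameter, under the lever, its centre 15 mm from the pivot towards the post. A smaller 52 mm bearing on the bench is not part of the job.
- gear_handle (a point): Top centre of the handle post of the other, alike clamp, which holds a toothed steel gear (60 mm diameter, 28 mm high). Which clamp stands at the left and which at the right differs each time. Leave this lever alone. The blue vice between the clamps, at the bench's front edge, stands taller than the posts.
Things that resemble listed ones, but are neither listed nor needed, are in the scene too. Leave any purple or yellow look-alike of the bearing alone.

How it is judged:
By the outcome, as a careful person would: the job done as asked, in the order asked, and still so for the second after the job is handed in, with the robot touching nothing.
It also fails if it takes over 38 s, if anything falls off the work surface, if the arm or the gripper's body presses on something with over 40 N, if the wrist force passes 120 N, or if a joint passes its speed limit or range.

## Robot

A 7-joint arm with a two-finger parallel gripper is mounted at the origin on a cart in front of the work surface, level with it; the furniture and walls round the work are solid. World frame = base frame: x ahead of the robot, y to its left, z up, the work surface at z = 0. Lengths are in m, angles in rad, forces in N, time in s.
With the tool pointing down it reaches from about 0.4 to 0.85 m from the base axis. Payload 10.4 kg.
Tool frame: the origin (TCP) lies on the centre line of the jaws, within the pads' length; the fingertips stand 11 mm ahead of it and the grasp point (between the pads) lies 8 mm behind it (manip.finger_overhang is the distance from the TCP to the fingertips, in m); z points along the fingers, y is the line along which they close (so a half turn about z gives the same grasp; the last joint's range is limited). The gripper opens to 85 mm and grips with 20 to 120 N. Pads are 22 mm wide; open, the fingers measure 114 mm over their backs; the gripper's body (76 mm by 85 mm) begins 54 mm behind the grasp point. The pads swing forward as they close: fully open they stand 13 mm farther back than shut.
Start: joints at [1.182, 0.332, -0.065, 1.46, 0.022, 1.35, -0.088], TCP at [0.224, -0.584, 0.242] pointing down, gripper open.
Joint ranges: [-2.6, 2.6], [-0.5, 2.12], [-1.47, 1.34], [0.16, 2.42], [-1.27, 4.41], [0.06, 2.06], [-2.6, 2.6]. Speed limits (rad/s): [2.22, 2.22, 2.79, 2.79, 3.14, 3.14, 3.14].

## Interface

Orientations are given as a unit quaternion [x, y, z, w].
In Python, from workcell import manip, imaging, workorder gives the robot as it stands.
- The arm moves only by the tool jog_arm, never from a script. Its argument "deltas" is a list of rows, each an object with "gripper": the opening, from 0 (shut) to 1 (fully open); "offset": the shift along the tool's x, y, z in m, a list of three; "rotation": the turn, a rotation vector about the tool's x, y, z in degrees, a list of three. In form: [{"gripper": gripper, "offset": [tx, ty, tz], "rotation": [ax, ay, az]}, ...]. A call has 1 to 20 rows; each row shifts and turns the commanded pose from where the row before left it, along the tool's axes as they then stand; what a row does not reach is not made up. A row lasts 1/10 s, in which the tool goes at most 50 mm and 8.59 degrees, less where a joint would pass 70% of its speed; a pose out of reach is approached as far as the arm can. A call with a gripper value outside its range is refused whole. The fingers move at their own pace and stop on an object; "newtons" is the grip in N (left out, the last holds). Time passes only in rows, so rows that do not move let the fingers close. It gives the time, the measured TCP pose, the force, the opening and the grip force at its end, in the units of the state.
- manip.get_obs(): the state, without advancing time (a new reading comes with each control period).
- imaging.camera(name): name is "side" or "top" or "wrist"; returns the picture (420x560x3 uint8, blue, green, red); there is no depth.
- imaging.camera_model(name): a dict with "camera_matrix" (3x3 intrinsics, pixels), "world_to_cam" (4x4, takes a point from world to camera coordinates); the wrist camera has in their place "hand_eye" (4x4, takes a point from camera to tool coordinates, whose origin is the TCP and whose axes are the flange's). Camera axes: x right, y up, looking along -z (the intrinsics and any distortion apply to the point x, -y, -z); pixel columns grow to the right and rows downward; lengths in m; the calibration is good to about 2 mm. A picture is of the moment at which its call begins: read the wrist's pose just before it. camera_model takes no time and is no camera call.
- workorder.hand_in(): hands the job in; it is judged then, once.
The state is a dict: "clock": time; "joint_pos": joint angles; "joint_velocities": joint speeds; "tau": joint torques, N m; "position": TCP position; "ee_rot": TCP orientation; "ft_force": force on the tool from outside, world axes, zero at the start; "torque": the same for the moment, N m; "grip_width": opening from 0.0 (shut) to 1.0 (fully open); "grasp_force": force on a finger pad.
Only numpy, scipy, OpenCV 4.12 (cv2) and the standard library are available. Lean on these libraries where they do the work, as an engineer would, in place of code of your own. Each camera call takes 0.05 s, during which the arm holds its last target. There are 200 camera calls.

## Working session

There is one attempt and no reset: what is moved stays moved. The work goes in short steps, Python scripts to look and compute and a tool call to move; the robot and the scene stay as the last step left them, time stands still between calls to the robot, and variables do not carry over. Pictures are saved under pics/ and viewed, at most 10 in all, crops included, and the job is handed in when it is done.

Besides the shell and the picture viewer there is one more tool, called after "Request:" by a JSON object that holds its "fn" and its "kwargs", one argument or row to a line. jog_arm: Moves the arm, as the interface text tells. Its arguments: {"type":"object","properties":{"deltas":{"type":"array","items":{"type":"object","properties":{"gripper":{"type":"number"},"offset":{"type":"array","items":{"type":"number"}},"rotation":{"type":"array","items":{"type":"number"}}}}},"newtons":{"type":"number"}},"required":["deltas"]}

```bash
mkdir -p pics
cat > h.py <<'E'
import numpy as np,cv2
from workcell import manip, imaging, workorder
def model(n):
    m=imaging.camera_model(n); return m
def ray(n,u,v,z,m=None):
    m=imaging.camera_model(n); K=np.array(m["camera_matrix"]); T=np.array(m["world_to_cam"])
    d=np.linalg.inv(K)@[u,v,1]; d=np.array([d[0],-d[1],-d[2]])
    R=T[:3,:3]; c=-R.T@T[:3,3]; d=R.T@d
    return c+d*(z-c[2])/d[2]
def proj(n,p):
    m=imaging.camera_model(n); K=np.array(m["camera_matrix"]); T=np.array(m["world_to_cam"])
    q=T[:3,:3]@np.array(p)+T[:3,3]; q=K@np.array([q[0],-q[1],-q[2]]); return q[:2]/q[2]
E
python3 - <<'E'
from h import *
a=imaging.camera("top");b=imaging.camera("side")
cv2.imwrite("pics/top.png",cv2.resize(a,(800,600),interpolation=cv2.INTER_CUBIC));cv2.imwrite("pics/side.png",cv2.resize(b,(800,600),interpolation=cv2.INTER_CUBIC))
np.save("top.npy",a)
print({k:np.round(v,3).tolist() if not isinstance(v,str) else v for k,v in imaging.camera_model("top").items()}); print(manip.get_obs(),imaging.camera_model("side").keys(),imaging.camera_model("wrist"))
E
```

```text
{'camera_matrix': [[499.568, 0.0, 280.355], [0.0, 499.568, 208.559], [0.0, 0.0, 1.0]], 'world_to_cam': [[0.015, -1.0, -0.005, 0.104], [0.996, 0.015, 0.084, -0.454], [-0.084, -0.006, 0.996, -1.237], [0.0, 0.0, 0.0, 1.0]]}
{'clock': 0.1, 'joint_pos': array([ 1.18239507,  0.3328327 , -0.0647104 ,  1.46089242,  0.0216103 ,
        1.34993369, -0.08849401]), 'joint_velocities': array([ 0.00211907, -0.00137621,  0.00037216, -0.00203039, -0.00119962,
       -0.00017205, -0.00060312]), 'tau': array([ 2.31036718e-02, -6.27224207e+01,  7.22472696e-02, -3.93308330e+01,
        2.98903417e-02, -3.12209793e-02, -1.19148415e-03]), 'position': array([ 0.22343465, -0.58332282,  0.24156377]), 'ee_rot': array([ 9.83316566e-01,  1.81901243e-01, -1.59303450e-04, -6.66319656e-04]), 'ft_force': array([-0.37968239, -0.10641584, -1.16881937]), 'torque': array([-0.01858818,  0.00880302,  0.00704862]), 'grasp_force': 0.0, 'grip_width': 0.9975535749044122} dict_keys(['camera_matrix', 'world_to_cam']) {'camera_matrix': array([[293.58830645,   0.        , 283.5982891 ],
       [  0.        , 293.58830645, 215.96391102],
       [  0.        ,   0.        ,   1.        ]]), 'hand_eye': array([[ 3.88536162e-04,  9.46580892e-01,  3.22466220e-01,
         8.29182658e-02],
       [ 9.99999885e-01, -4.58819221e-04,  1.41947864e-04,
         8.94367471e-05],
       [ 2.82318836e-04,  3.22466128e-01, -9.46580961e-01,
        -1.31452033e-01],
       [ 0.00000000e+00,  0.00000000e+00,  0.00000000e+00,
         1.00000000e+00]])}
```

View pics/top.png

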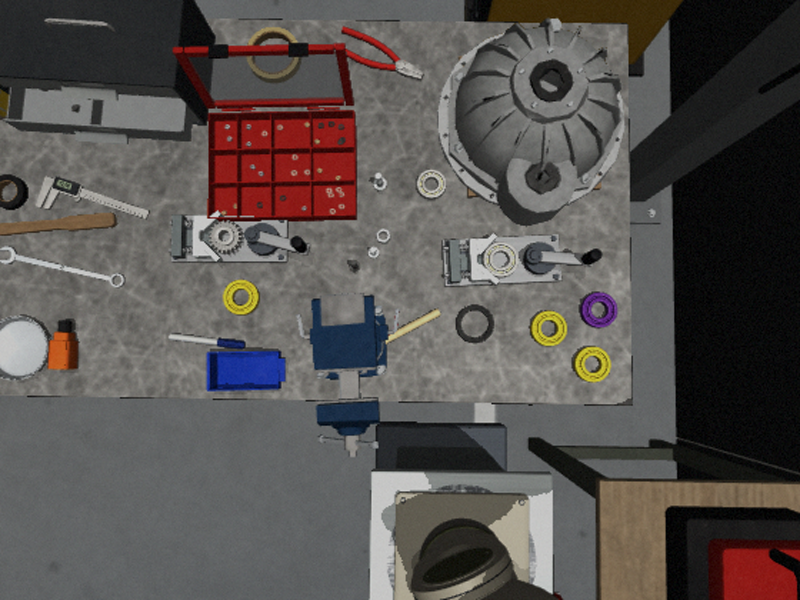

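View pics/side.png

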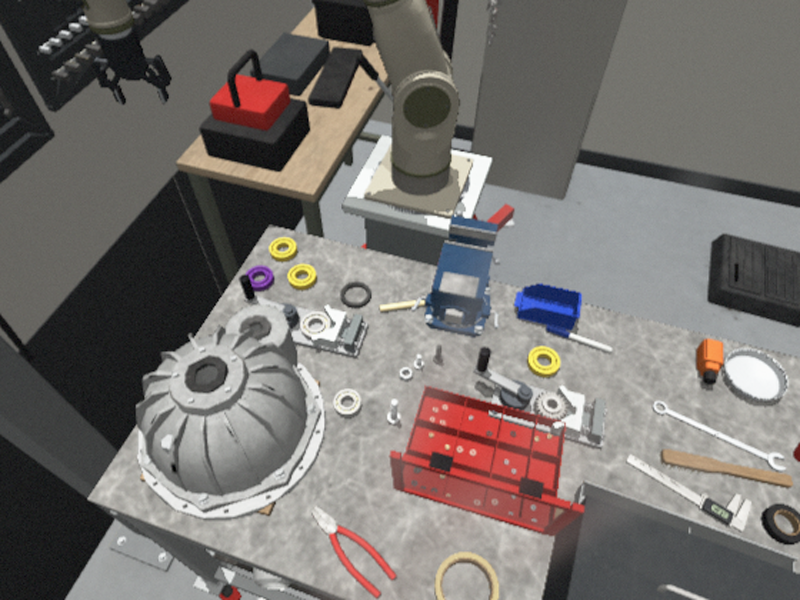

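The bearing's clamp is the right one: bearing at about (500,258), lever pivot at about (538,258) and post at (592,256) in the top view. These could be mistaken for what I want: the gear clamp's post (300,243), the yellow and purple rings (548,328), (592,363) and (598,309), the small bearing (431,183) and the black ring (475,323). I'll check the choice in one close crop.

Run:
```python
from h import *
a=np.load("top.npy")
c=a[150:215,300:430]; cv2.imwrite("pics/c.png",cv2.resize(c,None,fx=6,fy=6,interpolation=cv2.INTER_CUBIC))
s=.7
for n,u,v,z in [("post",595,253,.117),("bearing",500,259,.028),("pivotdisc",538,257,.05),("plateL",445,238,.012),("plateR",563,280,.012),("vice",345,330,.13)]:
    print(n,ray("top",u*s,v*s,z).round(3))
```

```text
post [ 0.523 -0.206  0.117]
bearing [ 0.523 -0.063  0.028]
pivotdisc [ 0.524 -0.125  0.05 ]
plateL [0.562 0.033 0.012]
plateR [ 0.489 -0.177  0.012]
vice [0.391 0.198 0.13 ]
```

View pics/c.png

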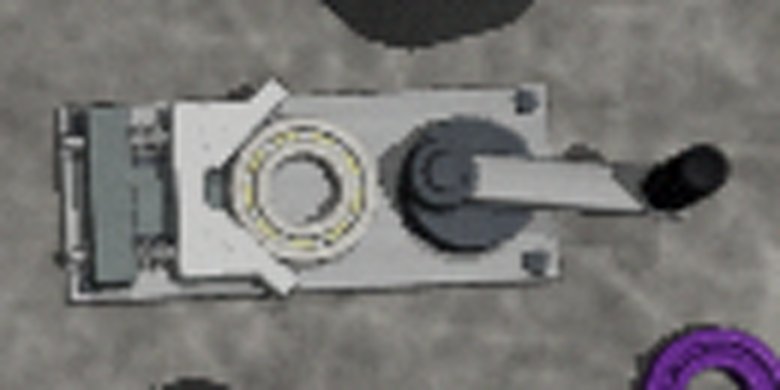

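The close crop confirms it: a plain bearing at (305,188), cam and lever with its boss at (445,172), and the post top at (706,166). Next I'll triangulate the post and check clearance to the housing.

Run:
```python
from h import *
def tri(a,b):
    # least squares of two rays
    L=[]
    for n,p in (("top",a),("side",b)):
        p0=ray(n,p[0]*.7,p[1]*.7,0);p1=ray(n,p[0]*.7,p[1]*.7,.3);d=(p0-p1)/np.linalg.norm(p0-p1);L.append((p0,np.eye(3)-np.outer(d,d)))
    return np.linalg.solve(sum(M for _,M in L),sum(M@p for p,M in L)).round(3)
print("nose",tri((543,178),(256,328)),"dome",tri((550,82),(207,373)),"post",tri((596.7,253.9),(246,277)))
f=lambda x,y,z:ray("top",300+x/6,150+y/6,z)
for n,x,y,z in [("post",706,166,.117),("pbase",660,188,.053),("boss",445,172,.06),("brg",305,188,.028),("pl",62,105,.012),("pl",72,300,.012),("pl",545,85,.012),("pl",560,278,.012),("blk",133,195,.04),("jaw",178,190,.04)]: print(n,f(x,y,z).round(4))
for z in (.05,.1,.15): print("nose edge",ray("top",540*.7,226*.7,z).round(3))
for u,v in((382,320),(388,300),(345,293)): print("vice",ray("top",u*.7,v*.7,.13).round(3))
```

```text
nose [ 0.638 -0.114  0.146] dome [ 0.772 -0.114  0.208] post [ 0.519 -0.204  0.119]
post [ 0.5213 -0.2082  0.117 ]
pbase [ 0.5216 -0.2066  0.053 ]
boss [ 0.5259 -0.1174  0.06  ]
brg [ 0.523  -0.0648  0.028 ]
pl [0.5593 0.0362 0.012 ]
pl [0.4762 0.0311 0.012 ]
pl [ 0.5708 -0.1686  0.012 ]
pl [ 0.4885 -0.1747  0.012 ]
blk [0.5173 0.0079 0.04  ]
jaw [ 0.5197 -0.0107  0.04  ]
nose edge [ 0.579 -0.129  0.05 ]
nose edge [ 0.569 -0.119  0.1  ]
nose edge [ 0.56 -0.11  0.15]
vice [0.407 0.139 0.13 ]
vice [0.44 0.13 0.13]
vice [0.45 0.2  0.13]
```

Request:
{"fn": "jog_arm", "kwargs": {
  "deltas": [
    {"gripper": 0.55,"offset": [0.015,-0.009,0],"rotation": [0,0,0]},
    {"gripper": 0.55,"offset": [0.03,-0.0175,0],"rotation": [0,0,-3]},
    {"gripper": 0.55,"offset": [0.03,-0.016,0],"rotation": [0,0,0]},
    {"gripper": 0.55,"offset": [0.03,-0.016,0],"rotation": [0,0,0]},
    {"gripper": 0.55,"offset": [0.03,-0.016,0],"rotation": [0,0,0]},
    {"gripper": 0.55,"offset": [0.03,-0.016,0],"rotation": [0,0,0]},
    {"gripper": 0.55,"offset": [0.03,-0.016,0],"rotation": [0,0,0]},
    {"gripper": 0.55,"offset": [0.03,-0.016,0],"rotation": [0,0,0]},
    {"gripper": 0.55,"offset": [0.03,-0.016,0],"rotation": [0,0,0]},
    {"gripper": 0.55,"offset": [0.03,-0.016,0],"rotation": [0,0,0]},
    {"gripper": 0.55,"offset": [0.03,-0.016,0],"rotation": [0,0,0]},
    {"gripper": 0.55,"offset": [0.03,-0.016,0],"rotation": [0,0,0]},
    {"gripper": 0.55,"offset": [0.03,-0.016,0],"rotation": [0,0,0]},
    {"gripper": 0.55,"offset": [0.02,-0.01,0],"rotation": [0,0,0]},
    {"gripper": 0.55,"offset": [0,0,0],"rotation": [0,0,-8]},
    {"gripper": 0.55,"offset": [0,0,0],"rotation": [0,0,-8]},
    {"gripper": 0.55,"offset": [0,0,0],"rotation": [0,0,-8]},
    {"gripper": 0.55,"offset": [0,0,0],"rotation": [0,0,-8]},
    {"gripper": 0.55,"offset": [0,0,0],"rotation": [0,0,-8]},
    {"gripper": 0.55,"offset": [0,0,0],"rotation": [0,0,-8]}
  ]
}}

```text
clock: 2.1
position: [0.5004, -0.2294, 0.2422]
ee_rot: [0.807, 0.59, -0.0, -0.0]
ft_force: [-0.7, -1.1, -0.2]
grip_width: 0.547
grasp_force: 0.0
```

```bash
cat >> h.py <<'E'
from scipy.spatial.transform import Rotation as Ro
def wproj(p,o):
    m=imaging.camera_model("wrist"); R=Ro.from_quat(o["ee_rot"]).as_matrix(); H=np.array(m["hand_eye"])
    q=H[:3,:3].T@(R.T@(np.array(p)-o["position"])-H[:3,3]); q=np.array(m["camera_matrix"])@[q[0],-q[1],-q[2]]; return q[:2]/q[2]
def wray(u,v,z,o):
    m=imaging.camera_model("wrist"); R=Ro.from_quat(o["ee_rot"]).as_matrix(); H=np.array(m["hand_eye"])
    d=np.linalg.inv(m["camera_matrix"])@[u,v,1]; d=R@H[:3,:3]@[d[0],-d[1],-d[2]]; c=R@H[:3,3]+o["position"]
    return c+d*(z-c[2])/d[2]
E
python3 - <<'E'
from h import *
import pickle
o=manip.get_obs(); a=imaging.camera("wrist"); pickle.dump(o,open("o1.pkl","wb"))
for p in [(.5213,-.2075,.117),(.526,-.1175,.06),(.523,-.065,.028)]: print(wproj(p,o)*10/7)
cv2.imwrite("pics/w1.png",cv2.resize(a,(800,600),interpolation=cv2.INTER_CUBIC)); print(o["joint_pos"].round(2))
E
```

```text
[426.75040046 260.26916188]
[391.48706416 116.98244084]
[366.01946236  47.03868042]
[ 0.75  0.2  -0.46  1.64  0.09  1.32 -0.03]
```

View pics/w1.png

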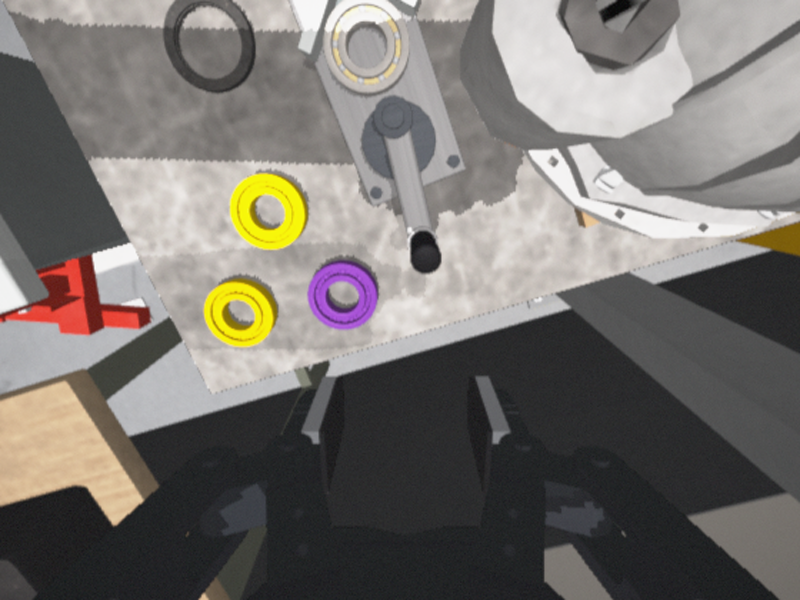

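The wrist view shows the post top at (425,258) against a predicted (427,260), so the position agrees. I'll go above it and lower the open fingers around it.

Request:
{"fn": "jog_arm", "kwargs": {
  "deltas": [
    {"gripper": 0.55,"offset": [0.0137,0.0067,0],"rotation": [0,0,0]},
    {"gripper": 0.55,"offset": [0.0137,0.0067,0],"rotation": [0,0,0]},
    {"gripper": 0.55,"offset": [0,0,0.025],"rotation": [0,0,0]},
    {"gripper": 0.55,"offset": [0,0,0.03],"rotation": [0,0,0]},
    {"gripper": 0.55,"offset": [0,0,0.03],"rotation": [0,0,0]},
    {"gripper": 0.55,"offset": [0,0,0.03],"rotation": [0,0,0]},
    {"gripper": 0.55,"offset": [0,0,0.025],"rotation": [0,0,0]},
    {"gripper": 0.55,"offset": [0,0,0.019],"rotation": [0,0,0]},
    {"gripper": 0.55,"offset": [0,0,0],"rotation": [0,0,0]}
  ]
}}

```text
clock: 3.05
position: [0.5199, -0.2074, 0.0807]
ee_rot: [0.81, 0.587, -0.001, -0.002]
ft_force: [-0.2, 0.8, -0.4]
grip_width: 0.551
grasp_force: 0.0
```

Request:
{"fn": "jog_arm", "kwargs": {
  "deltas": [
    {"gripper": 0.33,"offset": [0,0,0],"rotation": [0,0,0]},
    {"gripper": 0.33,"offset": [0,0,0],"rotation": [0,0,0]},
    {"gripper": 0.33,"offset": [-0.0018,-0.0092,0],"rotation": [0,0,6]},
    {"gripper": 0.33,"offset": [-0.0018,-0.0092,0],"rotation": [0,0,6]},
    {"gripper": 0.33,"offset": [-0.0018,-0.0092,0],"rotation": [0,0,6]},
    {"gripper": 0.33,"offset": [-0.0018,-0.0092,0],"rotation": [0,0,6]},
    {"gripper": 0.33,"offset": [-0.0018,-0.0092,0],"rotation": [0,0,6]},
    {"gripper": 0.33,"offset": [-0.0018,-0.0092,0],"rotation": [0,0,6]},
    {"gripper": 0.33,"offset": [0,0,0],"rotation": [0,0,0]}
  ]
}}

```text
clock: 3.95
position: [0.4705, -0.1883, 0.0847]
ee_rot: [0.952, 0.308, 0.001, 0.001]
ft_force: [-0.1, 0.5, -0.4]
grip_width: 0.332
grasp_force: 0.0
```

```bash
cat > st.py <<'E'
from h import *
o=manip.get_obs(); p=o["position"]-[.526,-.1175,0]; R=Ro.from_quat(o["ee_rot"]).as_matrix()
print("r",np.hypot(p[0],p[1]).round(4),"phi_tcp",((-86.8-np.degrees(np.arctan2(p[1],p[0])))%360).round(1),"z",o["position"][2].round(4),"yaxis az",np.degrees(np.arctan2(R[1,1],R[0,1])).round(1),"tilt",R[2].round(3))
print("pivot in tool",(R.T@-p).round(4),"F tool",(R.T@o["ft_force"]).round(1),o["grip_width"],o["joint_pos"].round(2),o["clock"])
E
python3 st.py
python3 - <<'E'
from h import *
import pickle
o=pickle.load(open("o1.pkl","rb"))
b=wray(366*.7,44*.7,.028,o);c=wray(394*.7,117*.7,.06,o);print(b,c,np.linalg.norm((b-c)[:2]))
E
```

```text
r 0.0899 phi_tcp 41.3 z 0.0847 yaxis az -54.2 tilt [ 0.001  0.002 -1.   ]
pivot in tool [ 0.0864 -0.0251  0.0847] F tool [ 0.2 -0.4  0.4] 0.33202218765274616 [ 0.63  0.25 -0.38  1.93  0.11  0.98 -0.75] 3.95
[ 0.523665   -0.06327194  0.028     ] [ 0.52769322 -0.11810399  0.06      ] 0.054979810868394687
```

Run:
```python
from h import *
a=imaging.camera("wrist");b=imaging.camera("top")[140:230,290:440]
b=cv2.resize(b,(500,300),interpolation=cv2.INTER_CUBIC);a=cv2.resize(a,(400,300))
cv2.imwrite("pics/m1.png",np.vstack([np.hstack([a,np.zeros((300,100,3),np.uint8)]),b]))
```

```text
(no output)
```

View pics/m1.png

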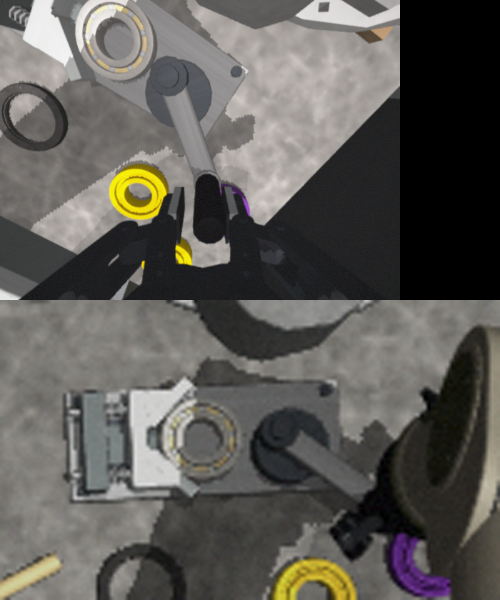

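Request:
{"fn": "jog_arm", "kwargs": {
  "deltas": [
    {"gripper": 0.33,"offset": [-0.002,-0.0092,0],"rotation": [0,0,6]},
    {"gripper": 0.33,"offset": [-0.002,-0.0092,0],"rotation": [0,0,6]},
    {"gripper": 0.33,"offset": [-0.002,-0.0092,0],"rotation": [0,0,6]},
    {"gripper": 0.33,"offset": [-0.002,-0.0092,0],"rotation": [0,0,6]},
    {"gripper": 0.33,"offset": [-0.002,-0.0092,0],"rotation": [0,0,6]},
    {"gripper": 0.33,"offset": [-0.002,-0.0092,0],"rotation": [0,0,6]},
    {"gripper": 0.33,"offset": [-0.002,-0.0092,0],"rotation": [0,0,6]},
    {"gripper": 0.33,"offset": [-0.002,-0.0092,0],"rotation": [0,0,6]},
    {"gripper": 0.33,"offset": [-0.002,-0.0092,0],"rotation": [0,0,6]},
    {"gripper": 0.33,"offset": [0,0,0],"rotation": [0,0,0]}
  ]
}}

```text
clock: 5.05
position: [0.437, -0.1133, 0.0837]
ee_rot: [0.988, -0.157, -0.0, 0.0]
ft_force: [0.0, -0.7, 0.4]
grip_width: 0.329
grasp_force: 0.0
```

```bash
python3 st.py
python3 - <<'E'
from h import *
a=imaging.camera("wrist");b=imaging.camera("top")[140:220,290:410]
b=cv2.resize(b,(450,300),interpolation=cv2.INTER_CUBIC);a=a[:,:]
a=cv2.resize(a,(400,300))
cv2.imwrite("pics/m2.png",np.vstack([np.hstack([a,np.zeros((300,50,3),np.uint8)]),b]))
E
```

```text
r 0.0891 phi_tcp 95.9 z 0.0837 yaxis az -108.0 tilt [ 0.     0.001 -1.   ]
pivot in tool [ 0.0859 -0.0236  0.0837] F tool [ 0.2  0.7 -0.4] 0.3291827849760626 [ 0.48  0.14 -0.35  2.06  0.06  0.95 -1.78] 5.05
```

View pics/m2.png

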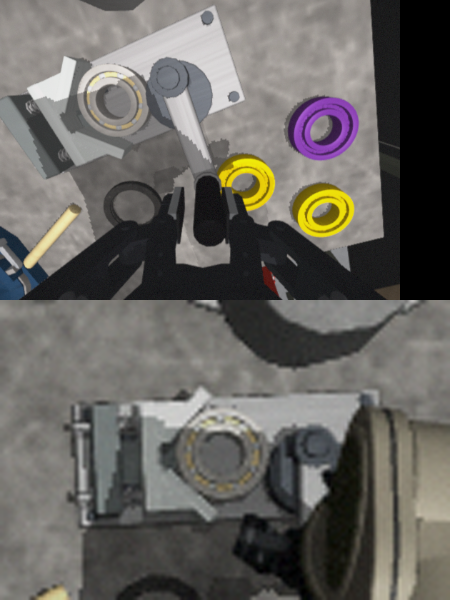

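Both views show the fingers still caging the post and the cam almost on the bearing. The jaw is still about fully forward, so I'll measure it in an enlarged crop.

Run:
```python
from h import *
import pickle
o=manip.get_obs();pickle.dump(o,open("o2.pkl","wb"))
a=imaging.camera("wrist")[50:270,0:300]
cv2.imwrite("pics/m3.png",cv2.resize(a,None,fx=2.6,fy=2.6,interpolation=cv2.INTER_CUBIC))
```

```text
(no output)
```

View pics/m3.png

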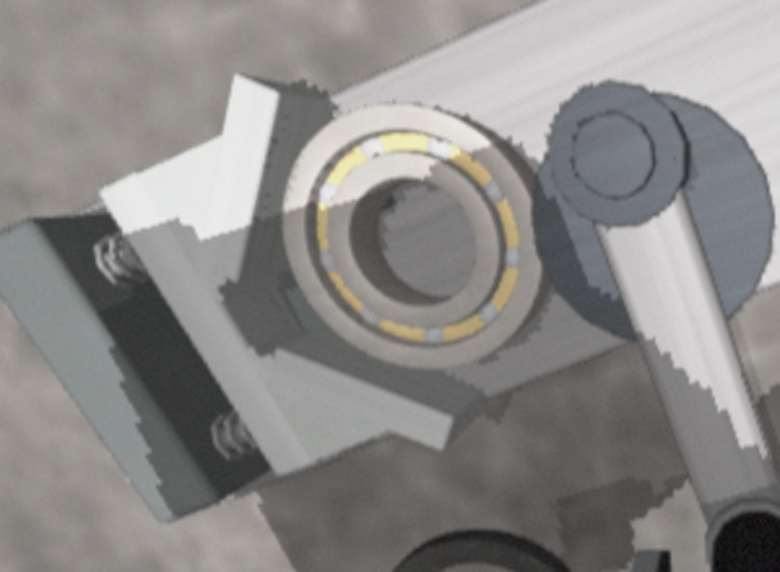

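```bash
cat > me.py <<'E'
from h import *
import pickle,sys
def me(f,d,off=(0,50),sc=2.6):
    o=pickle.load(open(f,"rb")); g=lambda k,z:wray(off[0]+d[k][0]/sc,off[1]+d[k][1]/sc,z,o)
    ax=np.array([-.056,.9984]); P=g("boss",.06)
    for k,z in (("brg",.028),("jaw",.03),("jaw",.04),("jaw2",.03),("jaw2",.04),("blk",.04),("blk2",.04),("post",.053)):
        if k in d:
            v=(g(k,z)-P)[:2]; print(k,z,g(k,z).round(4),"along",(v@ax).round(4),"lat",(v[0]*ax[1]-v[1]*ax[0]).round(4))
    print(P.round(4))
E
python3 - <<'E'
from me import *
me("o2.pkl",dict(brg=(416,236),boss=(614,153),jaw=(100,192),jaw2=(275,475),blk=(35,225),blk2=(218,500)))
E
```

```text
brg 0.028 [ 0.526  -0.0617  0.028 ] along 0.0559 lat 0.0023
jaw 0.03 [0.5573 0.0029 0.03  ] along 0.1186 lat 0.0372
jaw 0.04 [ 0.5551 -0.0048  0.04  ] along 0.1111 lat 0.0346
jaw2 0.03 [ 0.4819 -0.001   0.03  ] along 0.119 lat -0.0383
jaw2 0.04 [ 0.4837 -0.0085  0.04  ] along 0.1114 lat -0.0368
blk 0.04 [0.5534 0.0129 0.04  ] along 0.1288 lat 0.0339
blk2 0.04 [0.4821 0.0084 0.04  ] along 0.1284 lat -0.0376
[ 0.5268 -0.1177  0.06  ]
```

Request:
{"fn": "jog_arm", "kwargs": {
  "deltas": [
    {"gripper": 0.33,"offset": [-0.002,-0.0092,0],"rotation": [0,0,3]},
    {"gripper": 0.33,"offset": [-0.0015,-0.0093,0],"rotation": [0,0,3]},
    {"gripper": 0.33,"offset": [-0.001,-0.0093,0],"rotation": [0,0,3]},
    {"gripper": 0.33,"offset": [0,0,0],"rotation": [0,0,0]},
    {"gripper": 0.33,"offset": [0,0,0],"rotation": [0,0,0]}
  ]
}}

```text
clock: 5.7
position: [0.4423, -0.0863, 0.0831]
ee_rot: [0.972, -0.233, -0.0, 0.0]
ft_force: [-2.2, -0.6, -0.2]
grip_width: 0.329
grasp_force: 1.0
```

```bash
python3 st.py
python3 - <<'E'
from h import *
import pickle
o=manip.get_obs();pickle.dump(o,open("o3.pkl","wb"))
a=imaging.camera("wrist")[50:270,0:300]
cv2.imwrite("pics/m4.png",cv2.resize(a,None,fx=2.6,fy=2.6,interpolation=cv2.INTER_CUBIC))
E
```

```text
r 0.0893 phi_tcp 113.6 z 0.0831 yaxis az -116.9 tilt [-0.001  0.    -1.   ]
pivot in tool [ 0.0888 -0.0102  0.083 ] F tool [-1.7  1.5  0.2] 0.32901538631561045 [ 0.43  0.14 -0.36  2.07  0.06  0.95 -2.  ] 5.7
```

View pics/m4.png

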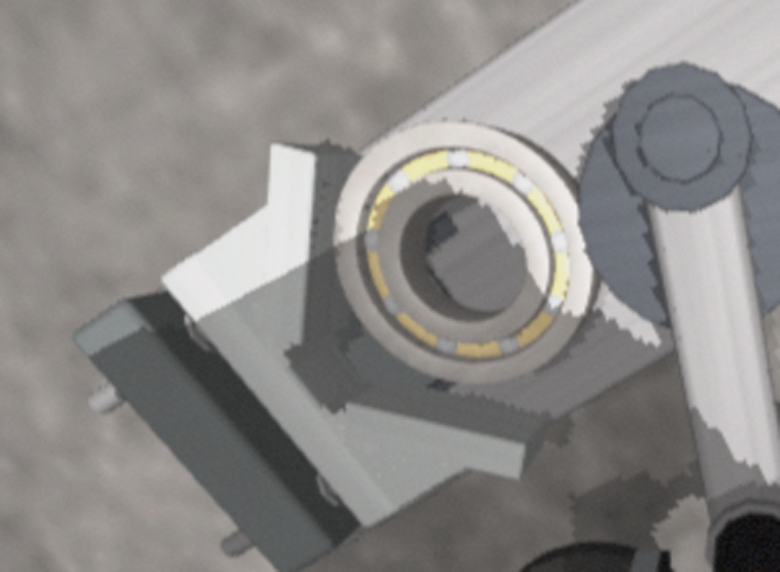

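Run:
```python
from me import *
me("o3.pkl",dict(brg=(467,252),boss=(680,137),jaw=(163,277),jaw2=(365,527),blk=(125,300),blk2=(330,548)))
```

```text
brg 0.028 [ 0.5292 -0.0582  0.028 ] along 0.0588 lat 0.0059
jaw 0.03 [0.5571 0.0091 0.03  ] along 0.1244 lat 0.0374
jaw 0.04 [0.5549 0.0018 0.04  ] along 0.1173 lat 0.0348
jaw2 0.03 [0.4811 0.0052 0.03  ] along 0.1248 lat -0.0386
jaw2 0.04 [ 0.483  -0.0019  0.04  ] along 0.1177 lat -0.0371
blk 0.04 [0.5547 0.013  0.04  ] along 0.1285 lat 0.0353
blk2 0.04 [0.4822 0.0096 0.04  ] along 0.1292 lat -0.0372
[ 0.5266 -0.1173  0.06  ]
```

Jaw travel is now about 6.5 mm, so about 2.5 mm remains, or roughly 10° of lever.

Request:
{"fn": "jog_arm", "kwargs": {
  "deltas": [
    {"gripper": 0.33,"offset": [-0.0005,-0.0078,0],"rotation": [0,0,2]},
    {"gripper": 0.33,"offset": [0,-0.0078,0],"rotation": [0,0,2]},
    {"gripper": 0.33,"offset": [0,0,0],"rotation": [0,0,0]},
    {"gripper": 0.33,"offset": [0,0,0],"rotation": [0,0,0]}
  ]
}}

```text
clock: 6.15
position: [0.4487, -0.0725, 0.0829]
ee_rot: [0.964, -0.267, -0.001, 0.0]
ft_force: [-3.3, -1.4, -0.0]
grip_width: 0.329
grasp_force: 1.9
```

```bash
python3 st.py
python3 - <<'E'
from h import *
import pickle
o=manip.get_obs();pickle.dump(o,open("o4.pkl","wb"))
a=imaging.camera("wrist")[50:270,0:300]
cv2.imwrite("pics/m5.png",cv2.resize(a,None,fx=2.6,fy=2.6,interpolation=cv2.INTER_CUBIC))
E
```

```text
r 0.0894 phi_tcp 123.4 z 0.0829 yaxis az -121.0 tilt [-0.002  0.001 -1.   ]
pivot in tool [ 0.0896 -0.0013  0.0827] F tool [-2.1  2.9  0. ] 0.32932759873749107 [ 0.41  0.15 -0.36  2.06  0.06  0.95 -2.11] 6.15
```

View pics/m5.png

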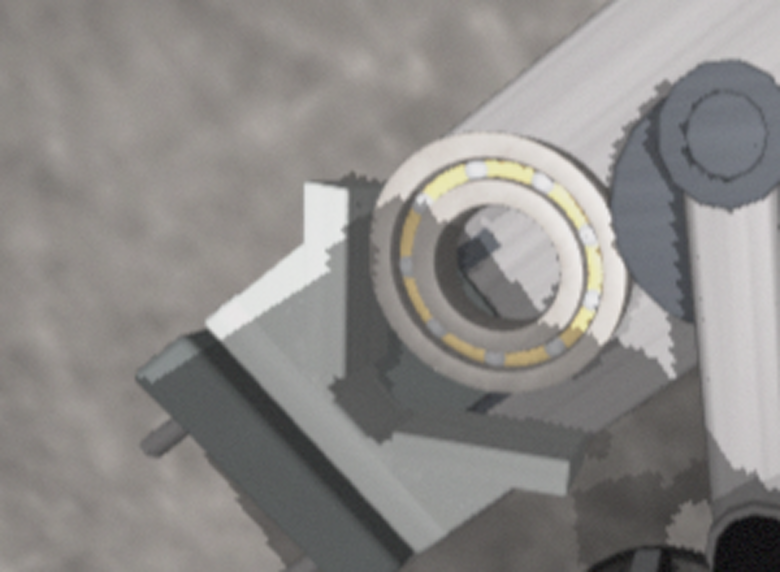

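Run:
```python
from me import *
me("o4.pkl",dict(brg=(500,261),boss=(727,135),jaw=(206,323),jaw2=(414,553),blk=(187,337),blk2=(398,569)))
```

```text
brg 0.028 [ 0.5316 -0.0562  0.028 ] along 0.0605 lat 0.0086
jaw 0.03 [0.5563 0.0134 0.03  ] along 0.1285 lat 0.0372
jaw 0.04 [0.5543 0.0064 0.04  ] along 0.1217 lat 0.0348
jaw2 0.03 [0.4811 0.0095 0.03  ] along 0.129 lat -0.0381
jaw2 0.04 [0.4832 0.0028 0.04  ] along 0.1221 lat -0.0364
blk 0.04 [0.5542 0.0124 0.04  ] along 0.1278 lat 0.035
blk2 0.04 [0.4817 0.0092 0.04  ] along 0.1286 lat -0.0375
[ 0.5263 -0.1171  0.06  ]
```

Request:
{"fn": "jog_arm", "kwargs": {
  "deltas": [
    {"gripper": 0.55,"offset": [0,0,0],"rotation": [0,0,0]},
    {"gripper": 0.55,"offset": [0,0,0],"rotation": [0,0,0]},
    {"gripper": 0.55,"offset": [0,0,-0.02],"rotation": [0,0,0]},
    {"gripper": 0.55,"offset": [0,0,-0.03],"rotation": [0,0,0]},
    {"gripper": 0.55,"offset": [0,0,-0.03],"rotation": [0,0,0]},
    {"gripper": 0.55,"offset": [0,0,-0.03],"rotation": [0,0,0]},
    {"gripper": 0.55,"offset": [-0.02,-0.034,-0.02],"rotation": [0,0,0]},
    {"gripper": 0.55,"offset": [-0.02,-0.034,0],"rotation": [0,0,0]},
    {"gripper": 0.55,"offset": [0,0,0],"rotation": [0,0,0]},
    {"gripper": 0.55,"offset": [0,0,0],"rotation": [0,0,0]}
  ]
}}

```text
clock: 7.2
position: [0.4506, 0.0074, 0.2136]
ee_rot: [0.964, -0.266, 0.001, -0.0]
ft_force: [-0.9, -0.3, -0.0]
grip_width: 0.548
grasp_force: 0.0
```

```bash
python3 st.py
python3 - <<'E'
from h import *
import pickle
o=manip.get_obs();pickle.dump(o,open("o5.pkl","wb"))
a=imaging.camera("wrist"); t=imaging.camera("top"); np.save("w5.npy",a); np.save("top5.npy",t)
pts={k:wproj(p,o).round(0) for k,p in dict(jaw=(.52,0,.04),blk=(.52,.01,.04),brg=(.525,-.055,.028),piv=(.526,-.1175,.06)).items()};print(pts)
u,v=np.mean([pts["jaw"],pts["brg"]],axis=0); u0=int(np.clip(u-75,0,410));v0=int(np.clip(v-60,0,300)); print(u0,v0)
w=cv2.resize(a[v0:v0+120,u0:u0+150],None,fx=4,fy=4,interpolation=cv2.INTER_CUBIC)
c=cv2.resize(t[155:205,305:405],(200,100),interpolation=cv2.INTER_CUBIC)
im=np.zeros((480,800,3),np.uint8); im[:,:600]=w; im[:100,600:]=c; cv2.imwrite("pics/m6.png",im)
E
```

```text
r 0.1459 phi_tcp 152.1 z 0.2136 yaxis az -120.9 tilt [ 0.001 -0.    -1.   ]
pivot in tool [0.1286 0.0685 0.2137] F tool [-0.6  0.7  0. ] 0.5483840153034563 [ 0.34 -0.01 -0.45  1.92 -0.01  1.23 -2.22] 7.2
{'jaw': array([254., 137.]), 'blk': array([246., 142.]), 'brg': array([299., 103.]), 'piv': array([362.,  60.])}
201 60
```

View pics/m6.png

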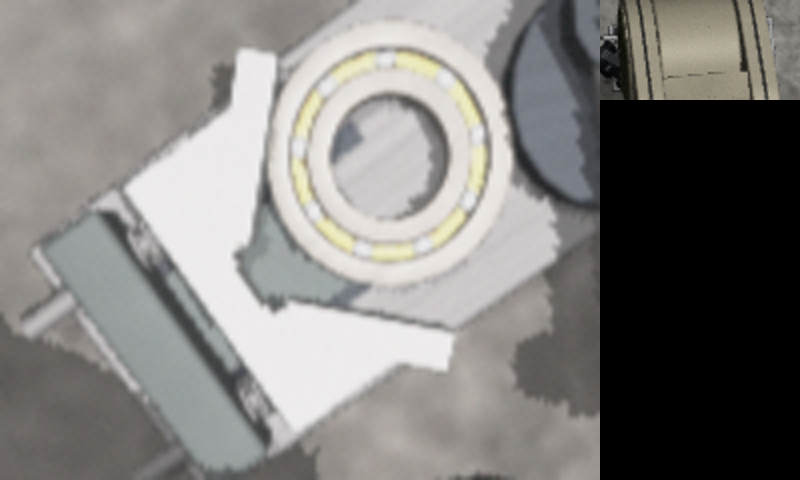

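Run:
```python
from h import *
import pickle
o=pickle.load(open("o5.pkl","rb")); g=lambda x,y,z:wray(201+x/4,60+y/4,z,o)
ax=np.array([-.056,.9984])
for zj,zb in ((.04,.04),(.036,.04),(.04,.036)):
    J=[g(123,192,zj),g(293,432,zj)];B=[g(97,210,zb),g(268,455,zb)]
    print(zj,zb,[(b-j)[:2]@ax for b,j in zip(B,J)],np.linalg.norm(J[0]-J[1]))
print("dia",np.linalg.norm(g(268,153,.028)-g(513,153,.028)))
for f,jl,bl,off,s in (("o2.pkl",[(100,192),(275,475)],[(35,225),(218,500)],(0,50),2.6),):
    o=pickle.load(open(f,"rb"))
    for zj,zb in ((.04,.04),(.036,.04),(.04,.036)):
        q=lambda p,z:wray(off[0]+p[0]/s,off[1]+p[1]/s,z,o)[:2]@ax
        print(zj,zb,[q(b,zb)-q(j,zj) for b,j in zip(bl,jl)])
```

```text
0.04 0.04 [np.float64(0.007795333885331174), np.float64(0.008844380070518175)] 0.07143771848367356
0.036 0.04 [np.float64(0.007298368835855205), np.float64(0.008360695848103237)] 0.07237417435761398
0.04 0.036 [np.float64(0.00839448565578862), np.float64(0.00944400264936718)] 0.07143771848367356
dia 0.06149431443860147
0.04 0.04 [np.float64(0.0177498659869768), np.float64(0.01696199444676009)]
0.036 0.04 [np.float64(0.014735054218585352), np.float64(0.013939712416907474)]
0.04 0.036 [np.float64(0.021170088240543658), np.float64(0.020371691818410156)]
```

From nearly overhead, jaw-rear edge (123,192)–(293,432) and block edge (97,210)–(268,455) give a gap of about 8.3 mm. Travel is therefore about 9.7 of 18 mm. The bearing is held between cam and vee, and the gripper is clear, so I'll hand in.

```bash
python3 -c "
from workcell import workorder
print(workorder.hand_in())"
```

```text
the job is handed in; nothing more can be done
None
```

The job is handed in: I turned the bearing clamp's lever clockwise and let go with the sprung jaw about 9.7 mm of 18 mm back (from the last wrist picture), the gear's lever untouched and the arm clear.

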